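# Refit the pressure knob of a card press

### The job

The red pressure knob of the small blue card press has come off and lies on its side on the table. Stand it upright on the table on its black flange, let go of it and take it afresh; then, as the D-shaft may be turned either way, find how the knob slips onto it, push the knob down fully home until both yellow spring catches snap over its flange, and let go. Leave the two glasses, the two brushes and the tape roll where they are.

Things in the scene. Friction and masses are not known exactly. Their poses are not given: they have to be found in the camera images.
- knob: The loose knob, 100 mm long, about 0.2 kg. Origin: mouth of the bore, centre of the flange's flat underside; z runs along the knob to the grip's end. z 0-8 mm: round black flange, 50 mm across; to 30 mm: black neck, 36 mm across; 30-100 mm: red grip. Starts lying on its side, y axis up, z axis to the robot's left (+y) give or take 40 degrees and 5 degrees downwards.
- knob_grip (a point): Middle of the knob's red grip, 65 mm from its origin along z; axes as the knob's. The grip is 70 mm long, flat-sided, 44 mm along x by 34 mm along y. A white stripe down its +x side and on its end shows where the flat of the bore is.
- knob_bore (a point): The knob's D-shaped bore: this point is on its axis at its mouth, the same as the knob's origin. 26 mm across, 30 mm deep, its flat on the +x side, 4.8 mm from the axis.
- press: The blue card press, fixed. Origin at the centre of its underside, z up, its front towards -x. 150 x 150 mm at its foot, its housing 86 x 86 mm up to 72 mm, catch brackets up to 96 mm. A white mark on top of the housing shows its front. It and the paint box may stand on either side.
- press_seat (a point): Centre of the round aluminium seat on top of the press, 76 mm above the table; axes as the press's. Here the flange's underside rests when the knob is fully home. Turned wrongly, the knob stops on the shaft's top with its underside about 28 mm above this.
- shaft_top (a point): Centre of the top of the steel D-shaft, 28 mm above the seat; axes as the press's, NOT the shaft's. Shaft 24 mm across, flat 4 mm from its axis. It does not turn, but where its flat faces is not measured: the press's -x, give or take 50 degrees; see it or feel for it. The knob's +x must face as the flat does, within about 5 degrees, to slip on.
- catch_left (a joint): Yellow spring catch on the press's +y side: ball nose of 8 mm radius, centred 30 mm from the seat's axis, 14 mm above the seat. 0 = fully in (at rest, also once snapped over the flange); up to 0.006 m as it is pushed out. The flange meets it about 20 mm above the seat and pushes it out 3 mm; to pass both takes about 8 to 20 N on the knob.
- catch_right (a joint): The same catch on the press's -y side.
- paintbox: Low white open paint box with coloured pans, fixed, 170 x 130 x 18 mm; origin at the centre of its underside. It and the press may stand at either side.
- glass_green: Empty green tumbler, 72 mm across, 100 mm high, upright; origin at the centre of its underside. To be left alone.
- glass_amber: Empty amber tumbler, same size; to be left alone.
- brush_red: Paint brush with a red handle, 190 mm long, 8 mm thick, lying flat; origin at its middle, x along it. To be left alone.
- brush_orange: Paint brush with an orange handle, 200 mm long, 8 mm thick, lying flat. To be left alone.
- tape: Yellow roll of masking tape lying flat, 90 mm across, 24 mm high. To be left alone.
Mind the look-alikes: they are no part of the job. There is more than one size of the knob; the one meant has the size given above.

How it is judged:
By the outcome, as a careful person would: the job done as asked, in the order asked, and still so for the second after the job is handed in, with the robot touching nothing.
It also fails if it takes over 67 s, if anything falls off the work surface, if the arm or the gripper's body presses on something with over 40 N, if the wrist force passes 120 N, or if a joint passes its speed limit or range.

### The arm

A 6-joint arm with a two-finger parallel gripper is mounted at the origin on the work surface. World frame = base frame: x ahead of the robot, y to its left, z up, the work surface at z = 0. Lengths are in m, angles in rad, forces in N, time in s.
With the tool pointing down it reaches from about 0.375 to 0.925 m from the base axis. Payload 5.7 kg.
Tool frame: the origin (TCP) lies midway between the tips of the shut fingers; the grasp point (between the pads) lies 19 mm behind it; z points along the fingers, y is the line along which they close (so a half turn about z gives the same grasp; the last joint's range is limited). The gripper opens to 88 mm and grips with 3 to 60 N. Pads are 20 mm wide; open, the fingers measure 115 mm over their backs; the gripper's body (75 mm by 178 mm) begins 61 mm behind the grasp point.
Start: joints at [1.177, 0.359, 1.51, -0, 1.272, -0.115], TCP at [0.165, 0.577, 0.223] pointing down, gripper open.
Joint ranges: [-2.97, 2.97], [-1.01, 2.36], [0.21, 2.38], [-0.96, 4.11], [0.2, 2.71], [-2.98, 2.98]. Speed limits (rad/s): [2.39, 2.39, 3.14, 3.14, 3.14, 3.14].

### API

Orientations are given as a unit quaternion [x, y, z, w].
In Python, from bench import move_ptp, servo_line, goto_joints, move_gripper, sleep, inverse_kinematics, capture, PlanningError, close_job, spot_in, silhouettes, current_clock, current_joint_pos, current_qvel, current_joint_torque, current_position, current_orientation, current_force, current_torque, current_finger_gap, current_grip_force gives the robot as it stands. Calls block until the motion is done:
- move_ptp(position, orientation): joint-space move of the TCP to a pose.
- servo_line(position, orientation=None, rate=0.15, contact_N=None): straight line of the TCP; orientation=None keeps the orientation; rate is the mean speed in m/s. With contact_N (N) it stops when the force on the tool has changed by that much, and returns True; else False.
- goto_joints(angles): joint-space move.
- move_gripper(opening): finger opening in m; the grip force is fixed at half the most; returns when the fingers have stopped.
- sleep(seconds).
- inverse_kinematics(position, orientation): joint angles nearest the present ones, or None.
- capture(name): name is "side" or "top" or "wrist"; returns a dict with "image" (480x640x3 uint8, blue, green, red), "range_z" (480x640 float32, m along the optical axis (not along the pixel's ray), 0 where there is no reading), "intrinsics" (3x3 intrinsics, pixels), "R" (3x3) and "t" (3): a world point X has camera coordinates R X + t. Camera axes: x right, y down, z forward; pixel columns grow to the right and rows downward; lengths in m; the calibration is good to about 2 mm. A picture is of the moment at which its call begins.
A pose or a line that the arm cannot do raises PlanningError and nothing moves.
- close_job(): hands the job in; it is judged then, once.
Trained networks look in the newest picture that a camera, given by its name, has taken for a name from the list of things; names that differ only in an ending like _2 or _b are one class to them, and where a whole thing is asked for, a point or a joint stands for the part that bears it (a point fixed in the world has none). Each returns a list of dicts, best first, with "conf" (0 to 1); they miss things now and then, are a little off and sometimes report something else, mostly with a low value. They report only what shows in the picture. A call takes as long as a camera call. They do not tell look-alikes from the thing itself.
- spot_in(camera, query): "xy" ([column, row] in pixels, amid what is visible of it).
- silhouettes(camera, query): "region" (480x640 bool, what is visible of it) and "xy" ([column, row] in pixels, amid what is visible of it).
Readings, each from a call of its own:
- current_clock(): time.
- current_joint_pos(): joint angles.
- current_qvel(): joint speeds.
- current_joint_torque(): joint torques, N m.
- current_position(): TCP position.
- current_orientation(): TCP orientation.
- current_force(): force on the tool from outside, world axes, zero at the start.
- current_torque(): the same for the moment, N m.
- current_finger_gap(): finger opening in m.
- current_grip_force(): force on a finger pad.
Only numpy, scipy, OpenCV 4.12 (cv2) and the standard library are available. Lean on these libraries where they do the work, as an engineer would, in place of code of your own. Each camera call takes 0.05 s, during which the arm holds its last target. There are 200 camera calls.

## Working session

There is one attempt and no reset: what is moved stays moved. The work goes in short steps, each a Python script; the robot and the scene stay as the last script left them, time stands still between calls to the robot, and variables do not carry over. Pictures are saved under pics/ and viewed, at most 10 in all, crops included, and the job is handed in when it is done.

```bash
mkdir -p pics; ls
cat > h.py <<'E'
from bench import *
import numpy as np, cv2
from scipy.spatial.transform import Rotation as Rn
def world(c,mask_or_uv):
    K,R,t=c["intrinsics"],c["R"],c["t"]; z=c["range_z"]
    if getattr(mask_or_uv,'dtype',None)==bool: v,u=np.nonzero(mask_or_uv&(z>0))
    else: u,v=np.array(mask_or_uv,int).T
    d=z[v,u]; P=np.linalg.inv(K)@np.vstack([u*d,v*d,d]); return (R.T@(P-np.array(t).reshape(3,1))).T
E
python3 - <<'E'
from h import *
ims=[]
for n in("top","side"):
    c=capture(n); np.save(f"{n}.npy",c,allow_pickle=True); cv2.imwrite(f"pics/{n}0.png",c["image"])
    print(n,np.round(c["R"],3).tolist(),np.round(c["t"],3),c["intrinsics"][0])
    for q in("knob","press","paintbox","glass_green","tape","brush_red"):
        for s in silhouettes(n,q):
            P=world(c,s["region"]); print(q,round(s["conf"],2),np.round(s["xy"]),s["region"].sum(),np.round(np.median(P,0),3),np.round(np.percentile(P,[2,98],axis=0),3).tolist())
E
```

```text
pics
top [[0.019, -1.0, 0.019], [-0.998, -0.02, -0.061], [0.062, -0.018, -0.998]] [-0.019  0.518  1.27 ] [608.81663095   0.         320.16028247]
knob 0.71 [284. 278.] 1039 [0.426 0.072 0.037] [[0.399, 0.021, 0.001], [0.452, 0.119, 0.05]]
knob 0.63 [232. 342.] 614 [0.299 0.17  0.028] [[0.28, 0.136, 0.013], [0.318, 0.209, 0.038]]
press 0.74 [201. 205.] 5054 [0.575 0.233 0.045] [[0.506, 0.164, 0.011], [0.654, 0.313, 0.095]]
glass_green 0.81 [356. 132.] 1063 [ 0.739 -0.086  0.051] [[0.694, -0.114, 0.001], [0.758, -0.051, 0.103]]
glass_green 0.63 [210. 197.] 47 [0.589 0.21  0.096] [[0.583, 0.203, 0.091], [0.596, 0.217, 0.101]]
glass_green 0.24 [281. 278.] 991 [0.426 0.072 0.037] [[0.401, 0.022, 0.013], [0.45, 0.119, 0.05]]
tape 0.98 [157. 287.] 570 [0.4   0.301 0.023] [[0.358, 0.256, 0.008], [0.441, 0.34, 0.029]]
brush_red 0.87 [317. 197.] 397 [0.599 0.004 0.007] [[0.591, -0.088, -0.003], [0.608, 0.077, 0.013]]
side [[0.961, -0.277, -0.001], [-0.209, -0.721, -0.66], [0.182, 0.635, -0.751]] [-0.481  0.172  0.894] [439.03732502   0.         322.51421439]
knob 0.98 [222. 229.] 419 [0.299 0.165 0.028] [[0.279, 0.134, 0.009], [0.317, 0.207, 0.037]]
knob 0.97 [284. 248.] 785 [0.427 0.052 0.036] [[0.401, 0.02, 0.009], [0.456, 0.109, 0.049]]
knob 0.82 [270. 322.] 736 [ 0.368 -0.123  0.027] [[0.333, -0.148, 0.004], [0.406, -0.091, 0.038]]
press 0.87 [323. 186.] 2880 [0.569 0.203 0.044] [[0.507, 0.162, 0.008], [0.656, 0.291, 0.094]]
paintbox 0.64 [393. 352.] 5841 [ 0.57  -0.244  0.013] [[0.488, -0.306, 0.009], [0.652, -0.174, 0.019]]
glass_green 0.57 [436. 257.] 1475 [ 0.725 -0.089  0.07 ] [[0.694, -0.117, 0.008], [0.759, -0.051, 0.1]]
tape 0.55 [252. 192.] 646 [0.397 0.292 0.017] [[0.358, 0.255, -0.002], [0.439, 0.339, 0.027]]
tape 0.48 [366. 259.] 283 [ 0.599 -0.     0.007] [[0.591, -0.089, -0.002], [0.612, 0.087, 0.011]]
brush_red 0.82 [366. 263.] 220 [ 0.598 -0.017  0.008] [[0.59, -0.091, 0.004], [0.606, 0.067, 0.011]]
```

View pics/top0.png

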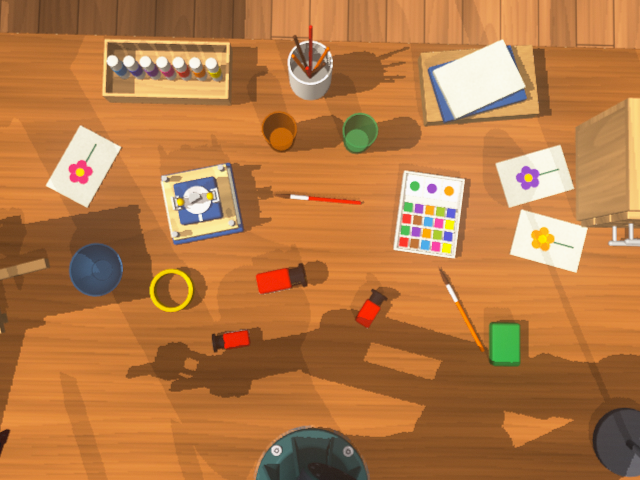

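View pics/side0.png

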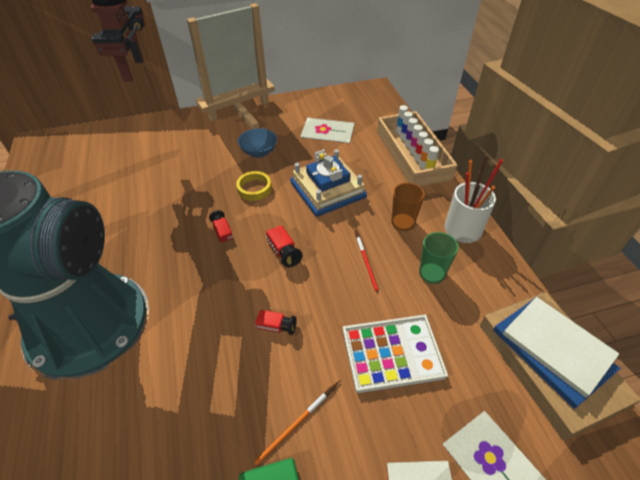

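Three look-alike knobs show in the top view:
- A at (282,279): about 100 mm long.
- B at (232,341): about 75 mm long.
- C at (371,308): about 75 mm long.

A fits the 100 mm length and 50 mm flange, and its grip points to +y. The press is at (203,203), on the left, and the paint box is on the right. Next I take wrist views of knob A and the press.

```bash
python3 - <<'E'
from h import *
q=current_orientation(); print(q, current_clock())
out=[]
for n,p in(("wp",[0.50,0.21,0.33]),("wk",[0.40,0.07,0.28])):
    move_ptp(p,q); c=capture("wrist"); np.save(n+".npy",c,allow_pickle=True); out.append(c["image"])
    print(n,np.round(-c["R"].T@c["t"],3),np.round(c["R"],2).tolist(),c["intrinsics"][0,0],current_clock())
    for qq in("knob","press"):
        for s in silhouettes("wrist",qq):
            P=world(c,s["region"]); print(qq,round(s["conf"],2),np.round(s["xy"]),np.round(np.median(P,0),3),np.round(np.percentile(P,[1,99],axis=0),3).tolist()); 
            if s["conf"]>.5: np.save(f"{n}_{qq}_{int(s['xy'][0])}.npy",s["region"])
cv2.imwrite("pics/w1.png",cv2.resize(np.vstack(out),(560,600*1) if 0 else (400,600)))
E
cat > /dev/null; ls *.npy
```

```text
[ 1.38919187e-01  9.90303721e-01 -2.26405823e-05 -1.26322461e-07] 0.7
wp [0.436 0.228 0.491] [[0.27, 0.96, 0.0], [0.93, -0.27, 0.24], [0.23, -0.07, -0.97]] 422.37599195576524 2.5917
knob 0.96 [175. 164.] [0.426 0.075 0.036] [[0.397, 0.024, -0.001], [0.456, 0.123, 0.049]]
knob 0.7 [220.  16.] [0.303 0.167 0.027] [[0.284, 0.137, 0.0], [0.319, 0.212, 0.034]]
knob 0.56 [ 11. 157.] [ 0.368 -0.101  0.023] [[0.335, -0.123, 0.003], [0.407, -0.084, 0.031]]
press 0.69 [362. 246.] [0.562 0.24  0.044] [[0.501, 0.166, 0.013], [0.651, 0.316, 0.096]]
press 0.55 [214. 306.] [0.599 0.053 0.007] [[0.494, -0.091, -0.001], [0.609, 0.147, 0.308]]
wk [0.337 0.088 0.442] [[0.28, 0.96, 0.0], [0.93, -0.27, 0.24], [0.23, -0.07, -0.97]] 422.37599195576524 3.4917
knob 0.76 [394.  64.] [0.298 0.173 0.028] [[0.277, 0.136, 0.001], [0.318, 0.211, 0.038]]
knob 0.69 [328. 220.] [0.422 0.074 0.036] [[0.396, 0.023, 0.018], [0.452, 0.121, 0.049]]
knob 0.64 [132. 216.] [ 0.366 -0.112  0.027] [[0.331, -0.143, 0.005], [0.406, -0.085, 0.037]]
press 0.55 [527. 275.] [0.53  0.246 0.043] [[0.496, 0.191, 0.005], [0.576, 0.306, 0.076]]
side.npy
top.npy
wk.npy
wk_knob_132.npy
wk_knob_327.npy
wk_knob_393.npy
wk_press_527.npy
wp.npy
wp_knob_10.npy
wp_knob_174.npy
wp_knob_219.npy
wp_press_213.npy
wp_press_361.npy
```

View pics/w1.png

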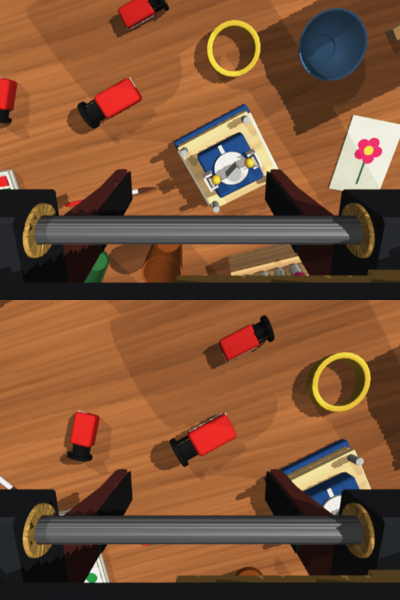

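Run:
```python
from h import *
ld=lambda n:np.load(n+".npy",allow_pickle=True).item()
wk,wp,tp=ld("wk"),ld("wp"),ld("top")
for n,c in(("wk",wk),("wp",wp),("top",tp)):
    hsv=cv2.cvtColor(c["image"],cv2.COLOR_BGR2HSV); 
    red=((hsv[...,0]<6)|(hsv[...,0]>174))&(hsv[...,1]>180)&(hsv[...,2]>70)&(c["range_z"]>0)
    full=np.zeros((480,640,3)); full[c["range_z"]>0]=world(c,c["range_z"]>0)
    near=(np.abs(full[...,0]-.425)<.06)&(np.abs(full[...,1]-.072)<.065)&(full[...,2]>.012)
    P=full[red&near&(full[...,2]>.03)]; r=cv2.minAreaRect((P[:,:2]*1000).astype(np.float32)); print(n,len(P),np.round(cv2.boxPoints(r)).tolist(),r)
    A=full[near]; r=cv2.minAreaRect((A[A[:,2]>.02][:,:2]*1000).astype(np.float32)); print(' all',r)
    S=full[(np.hypot(full[...,0]-.575,full[...,1]-.235)<.06)&(full[...,2]>.099)&(full[...,2]<.112)]
    if len(S): print(' shaft',len(S),np.round(S.mean(0),4), np.round(cv2.boxPoints(cv2.minAreaRect((S[:,:2]*1000).astype(np.float32)))).tolist())
    H=full[(np.hypot(full[...,0]-.575,full[...,1]-.235)<.065)&(full[...,2]>.066)&(full[...,2]<.0745)]
    print(' housing',len(H),cv2.minAreaRect((H[:,:2]*1000).astype(np.float32)))
    F=full[(np.hypot(full[...,0]-.575,full[...,1]-.235)<.12)&(full[...,2]>.008)&(full[...,2]<.05)]
    print(' foot',cv2.minAreaRect((F[:,:2]*1000).astype(np.float32)))
a=wk["image"][150:290,240:400]; b=wp["image"][200:340,270:430]
cv2.imwrite("pics/crop.png",cv2.resize(np.hstack([a,b]),(800,350),interpolation=cv2.INTER_CUBIC))
```

```text
wk 2932 [[393.0, 116.0], [408.0, 48.0], [451.0, 58.0], [435.0, 125.0]] ((421.8655090332031, 86.85950469970703), (43.590362548828125, 68.91277313232422), 12.832486152648926)
 all ((411.7598571777344, 77.74144744873047), (94.48780822753906, 118.9974365234375), 0.5825760960578918)
 housing 1548 ((559.0560302734375, 244.98497009277344), (42.86263656616211, 70.97897338867188), 12.956000328063965)
 foot ((520.1875, 246.711669921875), (172.0078582763672, 79.16233825683594), 73.12640380859375)
wp 2632 [[393.0, 116.0], [409.0, 48.0], [451.0, 57.0], [436.0, 126.0]] ((422.1434020996094, 86.82315063476562), (43.57935333251953, 70.51335144042969), 12.817397117614746)
 all ((425.5302429199219, 73.20499420166016), (49.89599609375, 99.61500549316406), 12.153074264526367)
 shaft 352 [0.5843 0.2445 0.1031] [[572.0, 251.0], [585.0, 231.0], [599.0, 240.0], [586.0, 259.0]]
 housing 3673 ((581.7504272460938, 243.07412719726562), (85.055419921875, 91.59251403808594), 12.563040733337402)
 foot ((581.2111206054688, 242.70944213867188), (148.0792694091797, 149.59202575683594), 12.595977783203125)
top 635 [[395.0, 115.0], [410.0, 50.0], [451.0, 59.0], [436.0, 124.0]] ((423.19219970703125, 86.96066284179688), (41.78573989868164, 67.19310760498047), 12.666735649108887)
 all ((426.4957580566406, 71.80945587158203), (48.859317779541016, 100.8719253540039), 12.535204887390137)
 shaft 102 [0.585  0.2438 0.1032] [[565.0, 283.0], [585.0, 196.0], [605.0, 200.0], [585.0, 288.0]]
 housing 978 ((583.3164672851562, 240.86123657226562), (86.42731475830078, 88.73397827148438), 12.454582214355469)
 foot ((562.552978515625, 252.59841918945312), (187.2735137939453, 179.3486328125), 12.572338104248047)
```

View pics/crop.png

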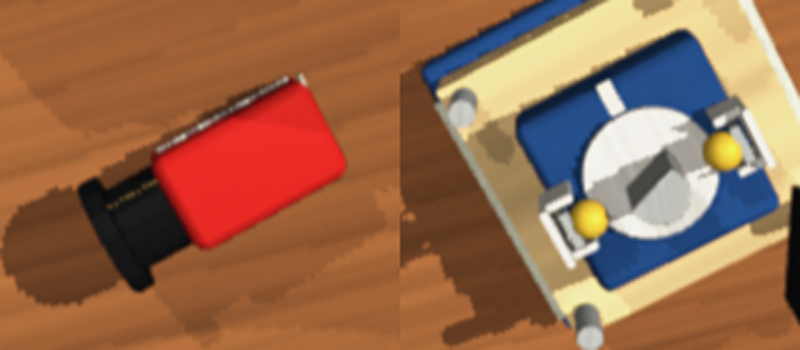

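The crop confirms knob A: flange lower left, 44×70 mm red grip, white stripe on its upper-left (−x) side. On the press (crop right), the white mark at (610,97) faces −x. The shaft's D at (660,190) has its flat facing up-left, about 213° in world yaw. Next I check reachability of the tilted grasp and the stand-up pose.

```bash
cat >> h.py <<'E'
YAW=np.deg2rad(102.8); PIT=np.deg2rad(5)
ZK=np.array([np.cos(YAW)*np.cos(PIT),np.sin(YAW)*np.cos(PIT),-np.sin(PIT)])
XK=np.cross([0,0,1],ZK); XK/=np.linalg.norm(XK); YK=np.cross(ZK,XK)
KN=np.column_stack([XK,YK,ZK])          # knob lying, axes as columns
def upright(psi): return Rn.from_euler('z',psi,degrees=True).as_matrix()  # knob x at yaw psi
def tool_in_knob(a,flip=1):             # tool axes in knob frame
    a=np.deg2rad(a); z=np.array([0,-np.cos(a),-np.sin(a)]); x=flip*np.array([0,-np.sin(a),np.cos(a)])
    return np.column_stack([x,np.cross(z,x),z])
def pose(Kr,grasp,T): # knob rotation, grasp point world, tool-in-knob
    R=Kr@T; return grasp+0.019*R[:,2], Rn.from_matrix(R).as_quat()
# knob lying: grip centre (65 mm) seen at top; axis point at s along z
GC=np.array([.4222,.0868,.0195])
def along(s): return GC+(s-.065)*ZK
S=.060; BACK=.006
E
python3 - <<'E'
from h import *
print(np.round(KN,2).tolist())
for a in(25,35,45):
  for f in(1,-1):
    T=tool_in_knob(a,f); g=along(S)-BACK*(KN@T)[:,2]
    p,q=pose(KN,g,T); j=inverse_kinematics(p,q); j2=inverse_kinematics(p-.1*(KN@T)[:,2],q)
    print(a,f,np.round(p,3),None if j is None else np.round(j,2),j2 is not None)
    if j is None: continue
    for psi in range(0,360,30):
      for xy in((.5,0),(.5,-.05),(.46,0.08)):
        U=upright(psi); gg=np.array([*xy,0])+U@np.array([0,0,S])-BACK*(U@T)[:,2]
        p,q=pose(U,gg,T); k=inverse_kinematics(p,q); k2=inverse_kinematics(p+[0,0,.08],q)
        if k is not None and k2 is not None: print('   ',psi,xy,np.round(k,2))
E
```

```text
[[-0.98, -0.02, -0.22], [-0.22, 0.08, 0.97], [0.0, 1.0, -0.09]]
25 1 [0.425 0.076 0.009] [ 0.45  0.6   2.03 -0.75  0.8   0.84] True
    0 (0.5, 0) [ 0.47  0.9   1.72 -0.96  1.41 -2.04]
    0 (0.46, 0.08) [ 0.62  0.91  1.68 -0.83  1.49 -2.02]
    150 (0.5, 0) [-0.87  0.87  2.09  1.15  1.2  -1.38]
    150 (0.5, -0.05) [-0.94  0.86  2.01  1.06  1.25 -1.31]
    150 (0.46, 0.08) [-0.81  0.9   2.27  1.3   1.13 -1.6 ]
    180 (0.5, 0) [-0.7   0.9   1.72  0.77  1.5  -1.18]
    180 (0.5, -0.05) [-0.76  0.91  1.65  0.71  1.56 -1.17]
    180 (0.46, 0.08) [-0.64  0.87  1.9   0.84  1.37 -1.27]
    210 (0.5, 0) [-0.5   0.98  1.41  0.5   1.8  -1.2 ]
    210 (0.5, -0.05) [-0.56  1.    1.35  0.46  1.85 -1.22]
    210 (0.46, 0.08) [-0.43  0.93  1.58  0.56  1.67 -1.22]
    240 (0.5, 0) [-0.29  1.05  1.18  0.23  2.02 -1.37]
    240 (0.5, -0.05) [-0.35  1.06  1.15  0.18  2.06 -1.42]
    240 (0.46, 0.08) [-0.21  1.    1.33  0.3   1.91 -1.33]
    270 (0.5, 0) [-0.08  1.08  1.1  -0.09  2.1  -1.65]
    270 (0.5, -0.05) [-0.14  1.08  1.09 -0.15  2.09 -1.71]
    270 (0.46, 0.08) [ 0.01  1.04  1.21  0.01  2.03 
[... 6814 characters left out ...]
8  1.39  2.01]
    240 (0.5, 0) [-0.27  0.84  1.38  0.18  1.69  1.77]
    240 (0.5, -0.05) [-0.34  0.86  1.35  0.13  1.71  1.72]
    240 (0.46, 0.08) [-0.17  0.8   1.51  0.25  1.59  1.83]
    270 (0.5, 0) [-0.09  0.87  1.31 -0.07  1.74  1.5 ]
    270 (0.5, -0.05) [-0.16  0.87  1.31 -0.11  1.74  1.44]
    270 (0.46, 0.08) [0.02 0.83 1.41 0.01 1.69 1.58]
    300 (0.5, 0) [ 0.08  0.84  1.38 -0.31  1.65  1.22]
    300 (0.5, -0.05) [ 0.02  0.84  1.4  -0.35  1.62  1.18]
    300 (0.46, 0.08) [ 0.2   0.82  1.43 -0.23  1.64  1.32]
    330 (0.5, 0) [ 0.24  0.78  1.55 -0.54  1.44  1.02]
    330 (0.5, -0.05) [ 0.17  0.77  1.59 -0.59  1.39  0.98]
    330 (0.46, 0.08) [ 0.37  0.78  1.57 -0.46  1.48  1.1 ]
```

Run:
```python
from h import *
T=tool_in_knob(45,1); RT=KN@T; g=along(S)-BACK*RT[:,2]; p,q=pose(KN,g,T)
move_ptp(p-.09*RT[:,2],q); print(servo_line(p,rate=.12,contact_N=10),current_position()-p)
move_gripper(0.03); print("gap",current_finger_gap(),current_grip_force(),current_force())
servo_line(p+[0,0,.13],rate=.15)
U=upright(213); gg=np.array([.5,0,0])+U@[0,0,S]-BACK*(U@T)[:,2]; p2,q2=pose(U,gg,T)
move_ptp(p2+[0,0,.06],q2); print("gap",current_finger_gap(),current_clock())
c=capture("side"); cv2.imwrite("pics/hold.png",cv2.resize(c["image"][130:330,200:440],(720,600)))
```

```text
False [0.00027784 0.00034567 0.00015932]
gap 0.043464350666510956 29.987575113773346 [-0.85431382  0.94215535  2.16378274]
gap 0.04369986162788106 10.0333
```

View pics/hold.png

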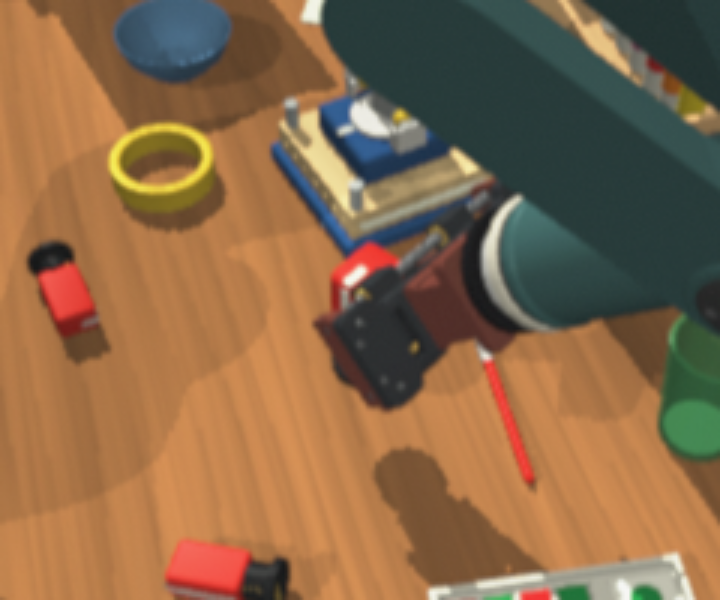

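The knob is held upright with its stripe towards the robot, and nothing is near its landing spot. Next I set it down, release, back off and look.

Run:
```python
from h import *
T=tool_in_knob(45,1)
U=upright(213); gg=np.array([.5,0,0])+U@[0,0,S]-BACK*(U@T)[:,2]; p2,q2=pose(U,gg,T); b=(U@T)[:,2]
print(servo_line(p2+[0,0,.008],rate=.1,contact_N=5)); print(servo_line(p2-[0,0,.008],rate=.015,contact_N=4),current_position()-p2,current_force())
move_gripper(.075); servo_line(current_position()-.12*b,rate=.15)
# view from above: tool down, tool y along 213 deg, camera on robot side
def down(yaw,flip=1):
    y=flip*np.array([np.cos(yaw),np.sin(yaw),0]);z=np.array([0,0,-1.]);return Rn.from_matrix(np.column_stack([np.cross(y,z),y,z])).as_quat()
for f in(1,-1):
    for P in([.5,0,.046],[.582,.243,.122]): print(f,inverse_kinematics(P,down(np.deg2rad(213),f)),Rn.from_quat(down(np.deg2rad(213),f)).as_matrix()[:,0])
c=capture("top"); k=[(round(s["conf"],2),np.round(s["xy"]),np.round(np.median(world(c,s["region"]),0),3)) for s in silhouettes("top","knob")]; print(k)
cv2.imwrite("pics/stand.png",cv2.resize(c["image"][150:330,200:440],(800,600))); print(current_clock())
```

```text
False
True [ 1.79257198e-04 -4.04747366e-07  9.49495459e-04] [ 1.14879621 -2.04864776  4.42449879]
1 [-1.38239880e-01  4.58048987e-01  1.90399629e+00 -4.44089210e-16
  7.79547376e-01  2.42739412e+00] [ 0.54463904 -0.83867057  0.        ]
1 [ 2.86059443e-01  5.01100600e-01  1.54782119e+00 -4.44089210e-16
  1.09267086e+00  2.85169344e+00] [ 0.54463904 -0.83867057  0.        ]
-1 [-1.38239880e-01  4.58048987e-01  1.90399629e+00 -4.44089210e-16
  7.79547376e-01 -7.14198533e-01] [-0.54463904  0.83867057  0.        ]
-1 [ 2.86059443e-01  5.01100600e-01  1.54782119e+00 -4.44089210e-16
  1.09267086e+00 -2.89899210e-01] [-0.54463904  0.83867057  0.        ]
[(0.74, array([229., 339.]), array([0.299, 0.173, 0.028]))]
13.075
```

View pics/stand.png

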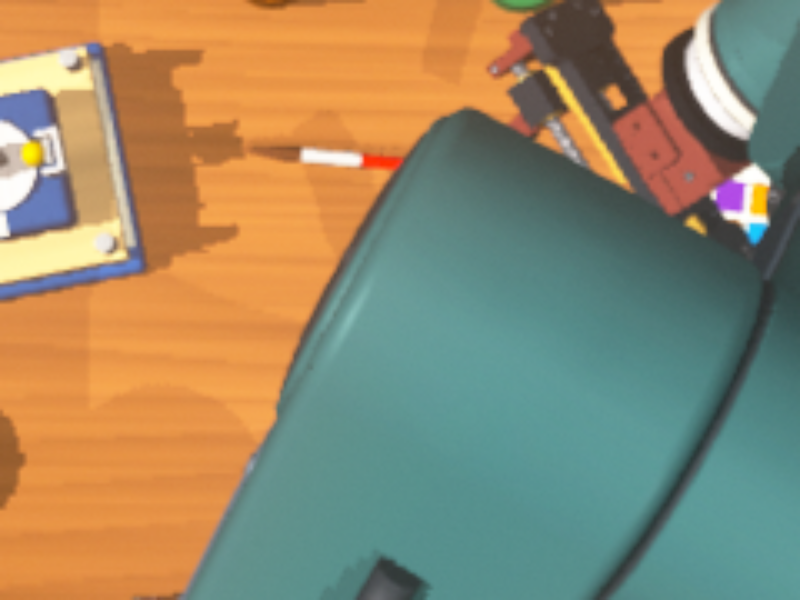

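```bash
cat >> h.py <<'E'
def down(deg,flip=-1):
    a=np.deg2rad(deg); y=flip*np.array([np.cos(a),np.sin(a),0]);z=np.array([0,0,-1.]);return Rn.from_matrix(np.column_stack([np.cross(y,z),y,z])).as_quat()
E
python3 - <<'E'
from h import *
xt=np.array([-.545,.839,0]); out=[]
for n,p in(("k2",np.array([.5,0,.22])),("p2",np.array([.582,.243,.19]))):
    move_ptp(p-.01*xt,down(213)); sleep(.2); c=capture("wrist"); np.save(n+".npy",c,allow_pickle=True); out.append(c["image"])
    full=np.zeros((480,640,3)); full[c["range_z"]>0]=world(c,c["range_z"]>0)
    d=np.hypot(full[...,0]-p[0],full[...,1]-p[1])
    if n=="k2":
        m=(d<.05)&(full[...,2]>.093)&(full[...,2]<.108)
        print('z',np.median(full[m][:,2]))
    else:
        m=(d<.02)&(full[...,2]>.099)&(full[...,2]<.109)
        print('shaft z',np.median(full[m][:,2]))
        for nm,lo,hi,r in(("housing",.066,.0745,.065),("seat",.0745,.079,.03),("foot",.008,.03,.12)):
            H=full[(d<r)&(full[...,2]>lo)&(full[...,2]<hi)]; print(nm,len(H),cv2.minAreaRect((H[:,:2]*1000).astype(np.float32)),cv2.minEnclosingCircle((H[:,:2]*1000).astype(np.float32)))
    Q=(full[m][:,:2]*1000).astype(np.float32); r=cv2.minAreaRect(Q); print(n,m.sum(),r,np.round(cv2.boxPoints(r),1).tolist(),Q.mean(0)); v,u=np.nonzero(m); print(u.min(),u.max(),v.min(),v.max())
    print(current_clock())
cv2.imwrite("pics/w2.png",cv2.resize(np.hstack([o[100:400,140:500] for o in out]),(800,333)))
E
```

```text
z 0.09897911895494974
k2 3032 ((498.84814453125, -0.3035869598388672), (44.17128372192383, 33.837459564208984), 32.693599700927734) [[471.1000061035156, 2.0], [489.3999938964844, -26.5], [526.5999755859375, -2.5999999046325684], [508.29998779296875, 25.899999618530273]] [498.36078     0.7199964]
286 350 189 237
14.025
shaft z 0.10331285139674912
housing 9045 ((582.5732421875, 244.1737060546875), (86.0267333984375, 89.7231674194336), 12.489794731140137) ((582.7246704101562, 243.05130004882812), 58.28477478027344)
seat 3738 ((583.01904296875, 242.4928436279297), (55.81268310546875, 54.07683181762695), 10.06957721710205) ((582.8374633789062, 243.03985595703125), 28.00812339782715)
foot 1397 ((582.0057373046875, 243.80218505859375), (149.15924072265625, 148.4481658935547), 12.473135948181152) ((582.3372802734375, 243.58053588867188), 103.12467956542969)
p2 892 ((586.03515625, 245.35008239746094), (15.73694133758545, 23.79795265197754), 32.80104446411133) [[573.0, 251.10000610351562], [585.9000244140625, 231.10000610351562], [599.0999755859375, 239.60000610351562], [586.2000122070312, 259.6000061035156]] [584.9708  245.04677]
315 341 205 244
15.2833
```

View pics/w2.png

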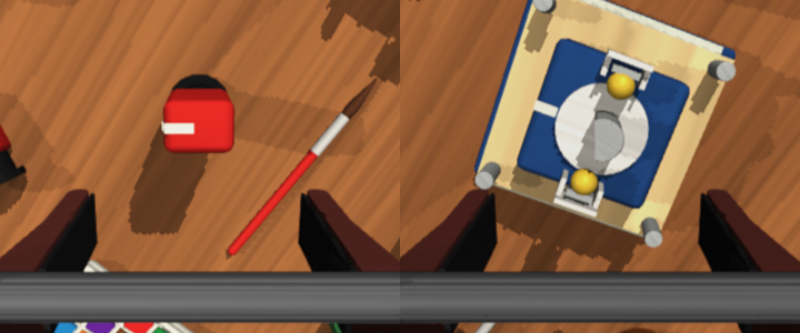

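The standing knob (crop left, (198,120)) is measured at 212.7°. The shaft flat (crop right, (605,135)) is at 212.8°, with its axis at about (582.7, 243.1) mm. Next I regrasp, carry it over and feel for the fit.

Run:
```python
from h import *
b=1.13e-3*np.array([np.cos(np.deg2rad(213)),np.sin(np.deg2rad(213)),0])
k=np.array([.49885,-.0003,0])-b; s=np.array([.58275,.2431,.076])-b; G=np.array([0,0,.046])
move_gripper(.075)
move_ptp(k+G+[0,0,.08],down(213)); print(servo_line(k+G,rate=.12,contact_N=8))
move_gripper(.03); print("gap",current_finger_gap(),current_grip_force())
servo_line(k+G+[0,0,.12],rate=.15)
move_ptp(s+G+[0,0,.06],down(212.8)); servo_line(s+G+[0,0,.034],rate=.1); sleep(.2); f0=current_force()
r=servo_line(s+G+[0,0,.021],rate=.02,contact_N=5); print("contact",r,(current_position()-s-G)*1000,current_force()-f0,current_torque(),current_finger_gap(),current_clock())
c=capture("side"); cv2.imwrite("pics/fit.png",cv2.resize(c["image"][110:230,250:410],(640,480)))
```

```text
False
gap 0.043775761688875474 29.999706745147705
contact False [ 0.06853923  0.04007346 21.03883639] [ 1.14101633 -0.14738377 -0.23856905] [-0.04049922  0.01797239 -0.00534322] 0.043666786126715346 21.275
```

View pics/fit.png

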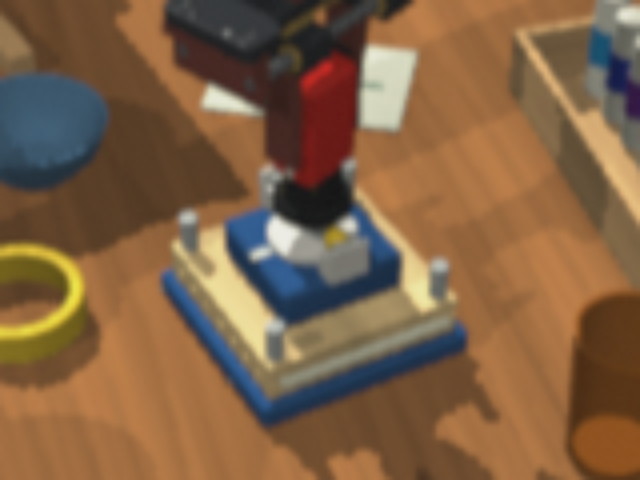

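There was no contact down to 21 mm above the seat, and the knob sits over the shaft in the view, so the bore has slipped on. Next I push it home.

Run:
```python
from h import *
s=np.array([*current_position()[:2],.122]); z=lambda:(current_position()[2]-.122)*1000
for h in(.016,.012,.008,.004,.001,-.002):
    r=servo_line(s+[0,0,h],rate=.03,contact_N=35); print(h,r,round(z(),2),np.round(current_force(),1),round(current_finger_gap(),4))
    if r: break
sleep(.2); c=capture("side"); cv2.imwrite("pics/home.png",cv2.resize(c["image"][110:230,250:410],(640,480))); print(current_clock())
```

```text
0.016 False 15.92 [ 0.1 -0.1 -0.1] 0.044
0.012 False 11.3 [ 0.4  0.5 -3.9] 0.0436
0.008 False 7.29 [ 0.6 -0.4 -4.5] 0.0438
0.004 False 2.85 [ 1.1 -0.  -9. ] 0.044
0.001 False 1.06 [ 0.4 -1.2 -4.2] 0.0441
-0.002 False -0.03 [-3.3 -1.3  7.1] 0.0439
23.2417
```

View pics/home.png

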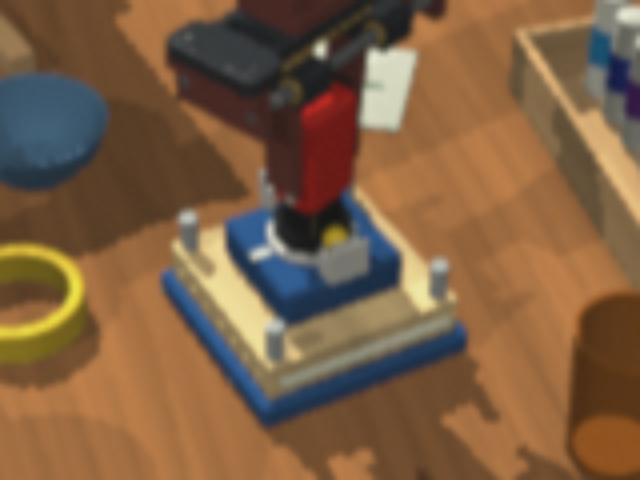

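The knob is at seat height: it stops at −0.03 mm against a −2 mm command, and the catches pulled it down on the way. I'll give a firmer push to be sure, then release and check its height.

Run:
```python
from h import *
p=current_position(); r=servo_line([p[0],p[1],.122-.008],rate=.02,contact_N=25); print(r,current_position()[2]-.122,current_force())
servo_line([p[0],p[1],.1222],rate=.03); print(current_force())
move_gripper(.08); sleep(.2); servo_line([p[0],p[1],.25],rate=.12)
n=np.array([p[0],p[1],.25])-.01*np.array([-.545,.839,0]); move_ptp(n,down(213)); sleep(.2)
c=capture("wrist"); full=np.zeros((480,640,3)); full[c["range_z"]>0]=world(c,c["range_z"]>0)
d=np.hypot(full[...,0]-.583,full[...,1]-.243); m=(d<.04)&(full[...,2]>.15); print("top",np.median(full[m][:,2]),cv2.minAreaRect((full[m][:,:2]*1000).astype(np.float32)))
hsv=cv2.cvtColor(c["image"],cv2.COLOR_BGR2HSV); y=(hsv[...,0]>18)&(hsv[...,0]<32)&(hsv[...,1]>180)&(d<.05)
n_,_,st,ce=cv2.connectedComponentsWithStats(y.astype(np.uint8))
for i in range(1,n_):
    if st[i,4]>15: print(ce[i],st[i,4],np.round(np.median(full[_==i],0),4))
s=capture("side")["image"]; a=c["image"][120:330,200:480]; b=s[120:225,260:400]
cv2.imwrite("pics/end.png",np.hstack([cv2.resize(a,(400,300)),cv2.resize(b,(400,300))])); print(current_clock())
```

```text
True -5.687453597517933e-05 [-0.509272   -0.67326903  5.23573317]
[ 0.52675333  0.00915376 -2.18363571]
top 0.3473660921847368 ((581.5829467773438, 244.2918701171875), (79.01151275634766, 36.000732421875), 32.812313079833984)
[330.22962963 171.62222222] 270 [0.5766 0.2714 0.0955]
26.4083
```

View pics/end.png

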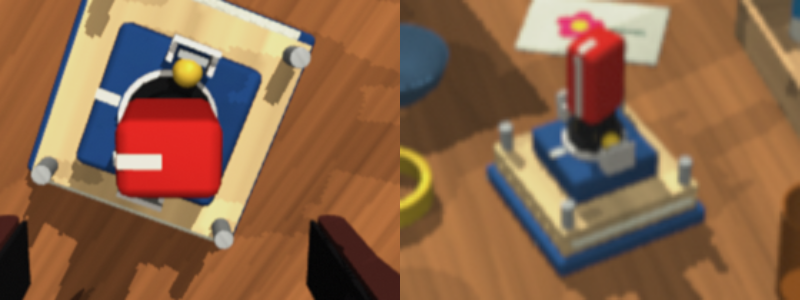

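Run:
```python
from h import *
for cam in("wrist","side"):
    c=capture(cam); full=np.zeros((480,640,3)); full[c["range_z"]>0]=world(c,c["range_z"]>0)
    d=np.hypot(full[...,0]-.583,full[...,1]-.2435); m=(d<.035)&(full[...,2]>.16)&(full[...,2]<.2); print(cam,"top",m.sum(),np.percentile(full[m][:,2],[50,90,98]))
    hsv=cv2.cvtColor(c["image"],cv2.COLOR_BGR2HSV); y=(hsv[...,0]>18)&(hsv[...,0]<34)&(hsv[...,1]>150)&(d<.05)&(full[...,2]>.07)
    P=full[y]; 
    for sgn in(1,-1):
        k=sgn*((P[:,:2]-[.583,.2435])@np.array([-.218,.976]))
        if (k>.015).any(): print(sgn,(k>.015).sum(),np.percentile(k[k>.015],[5,50,95]),np.percentile(P[k>.015][:,2],95))
```

```text
wrist top 4252 [0.17492698 0.17614548 0.17677573]
1 4267 [0.01627934 0.02385625 0.03383652] 0.3577371059924869
side top 249 [0.17403294 0.17687743 0.17801776]
-1 24 [0.01701366 0.02811536 0.0355238 ] 0.09810877579622426
```

```bash
python3 -c "
from h import *
print(close_job())"
```

```text
the job is handed in; nothing more can be done
None
```

The knob was stood upright, released, regrasped and pushed onto the shaft until it stopped at seat height (top at about 176 mm), with the camera and depth checks consistent with both catches having snapped over its flange; I let go and handed the job in, the last clock reading being 26.4 s.

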